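# Correct and load the vibration sensor plate

## Robot

A 7-joint arm with a two-finger parallel gripper is mounted at the origin on the work surface. World frame = base frame: x ahead of the robot, y to its left, z up, the work surface at z = 0. Lengths are in mm, angles in rad, forces in N, time in s.
With the tool pointing down it reaches from about 400 to 875 mm from the base axis. Payload 4.4 kg.
Tool frame: the origin (TCP) lies at the very end of the fingers, on their centre line; the grasp point (between the pads) lies 19 mm behind it; y points along the fingers, x is the direction in which the jaws open and shut, and the axes are right-handed (so a half turn about y gives the same grasp; the last joint's range is limited). The gripper opens to 85 mm and grips with 20 to 120 N. Pads are 22 mm wide; open, the fingers measure 114 mm over their backs; the gripper's body (76 mm by 85 mm) begins 54 mm behind the grasp point. The pads swing forward as they close: fully open they stand 13 mm farther back than shut.
Start: joints at [-1.301, 0.628, 0.038, 1.517, -0.027, 0.996, -0.02], TCP at [214.168, 613.718, 231.313] pointing down, gripper open.
Joint ranges: [-3.06, 3.06], [-0.37, 2.12], [-1.25, 1.32], [0.18, 2.47], [-1.1, 4.24], [0.23, 1.98], [-2.94, 2.94]. Speed limits (rad/s): [2.57, 2.57, 3.14, 3.14, 3.14, 3.14, 3.14].

## Interface

Orientations are given as [roll, pitch, yaw] about the fixed x, y, z axes, in that order (R = Rz(yaw) Ry(pitch) Rx(roll)).
In Python, from cell import readout, eyes, finish_job gives the robot as it stands. The module is installed in compiled form; this text tells all that it offers.
- The arm moves only by the tool apply_moves, never from a script. Its argument "commands" is a list that holds one entry, the list of rows, each a list of 6 numbers: the shift along the tool's x, y, z in units of 0.04 m (1.0 is 0.04 m), then the turn, a rotation vector about the tool's x, y, z in units of 5 degrees (1.0 is 5 degrees). A call has 1 to 8 rows; each row shifts and turns the pose as measured when the row begins, along the tool's axes as they then stand; what a row does not reach is not made up. A row lasts 1/12 s, in which the tool goes at most 41.7 mm and 7.16 degrees, less where a joint would pass 70% of its speed; a pose out of reach is approached as far as the arm can. A call with a number of a shift or a turn outside -1 to 1 is refused whole. A call with a gripper value outside its range is refused whole. "claw" is the finger opening in mm, from 0 to 85.4, set as the call begins (left out, the last holds). The fingers move at their own pace and stop on an object; the grip force is fixed at half the most. Time passes only in rows, so rows that do not move let the fingers close. It gives the time, the measured TCP pose, the force and the opening at its end, in the units of the state.
- readout.read_state(): the state, without advancing time (a new reading comes with each control period).
- eyes.get_image(name): name is "side" or "top" or "wrist"; returns a dict with "image" (384x512x3 uint8, red, green, blue), "mtx" (3x3 intrinsics, pixels), "rvec" (rotation vector, rad) and "tvec" (3), from world to camera coordinates, as OpenCV has them. Camera axes: x right, y down, z forward; pixel columns grow to the right and rows downward; lengths in mm; the calibration is good to about 2 mm. A picture is of the moment at which its call begins. There is no depth.
- finish_job(): hands the job in, once; it reports no verdict.
The state is a dict: "clock": time; "qpos": joint angles; "qd": joint speeds; "tau": joint torques, N m; "eef_pos": TCP position; "tool_rot": TCP orientation; "force": force on the tool from outside, world axes, zero at the start; "torque": the same for the moment, N m; "width": finger opening in mm.
Only numpy, scipy, OpenCV 4.12 (cv2) and the standard library are available. Lean on these libraries where they do the work, as an engineer would, in place of code of your own. Each camera call takes 0.05 s, during which the arm holds its last target. There are 200 camera calls.

## Task

Get the sensor plate ready for the next measurement: the white sensor was put in one of its cradles by mistake, so stand it in the grey returns tray, and stand the red, blue and yellow sensors upright each in the cradle of its own colour. Leave the handheld radio and the solder reel, which stand among the sensors, where they are.

Things in the scene. Friction and masses are not known exactly. Their poses are not given: they have to be found in the camera images.
- sensor_red_mid (a point): vibration sensor with red body, standing upright: round, 62 mm tall; steel foot 44 mm across and 10 mm high, then red plastic cylinder 38 mm across from 10 to 50 mm above its underside (grip here), then a metal socket stub 14 mm across to the top; about 0.2 kg. The point is on its axis, half-way up (31 mm above its underside); z is its axis.
- sensor_blue_mid (a point): vibration sensor with blue body, standing upright: round, 62 mm tall; steel foot 44 mm across and 10 mm high, then blue plastic cylinder 38 mm across from 10 to 50 mm above its underside (grip here), then a metal socket stub 14 mm across to the top; about 0.2 kg. The point is on its axis, half-way up (31 mm above its underside); z is its axis.
- sensor_yellow_mid (a point): vibration sensor with yellow body, standing upright: round, 62 mm tall; steel foot 44 mm across and 10 mm high, then yellow plastic cylinder 38 mm across from 10 to 50 mm above its underside (grip here), then a metal socket stub 14 mm across to the top; about 0.2 kg. The point is on its axis, half-way up (31 mm above its underside); z is its axis.
- sensor_white_mid (a point): vibration sensor with white body, standing upright: round, 62 mm tall; steel foot 44 mm across and 10 mm high, then white plastic cylinder 38 mm across from 10 to 50 mm above its underside (grip here), then a metal socket stub 14 mm across to the top; about 0.2 kg. The point is on its axis, half-way up (31 mm above its underside); z is its axis. At the start it stands in one of the three cradles, where it does not belong.
- cradle_red_seat (a point): red cradle: a fixed shallow round red cup with open top, 64 mm wide inside, 72 mm outside, rim 9 mm above its inner floor. The point is the centre of the inner floor. The three cradles stand in a row, 95 mm apart, on one aluminium plate; a sensor stands loosely in a cradle, 10 mm play all round.
- cradle_blue_seat (a point): blue cradle: a fixed shallow round blue cup with open top, 64 mm wide inside, 72 mm outside, rim 9 mm above its inner floor. The point is the centre of the inner floor. The three cradles stand in a row, 95 mm apart, on one aluminium plate; a sensor stands loosely in a cradle, 10 mm play all round.
- cradle_yellow_seat (a point): yellow cradle: a fixed shallow round yellow cup with open top, 64 mm wide inside, 72 mm outside, rim 9 mm above its inner floor. The point is the centre of the inner floor. The three cradles stand in a row, 95 mm apart, on one aluminium plate; a sensor stands loosely in a cradle, 10 mm play all round.
- returns_floor (a point): returns tray: a fixed shallow square grey metal tray with open top, 96 mm square outside, 88 mm inside, rim 12 mm above its inner floor. The point is the centre of the inner floor; x and y run along its sides.
- radio: black handheld radio lying on its back among the sensors, to be left alone: 84 x 52 mm and 32 mm high, body from x = -34 to +50 mm of its origin, with a stub aerial out to x = -54 mm; the origin is on its underside, x along its length.
- reel: reel of solder with green flanges, standing among the sensors, to be left alone: 50 mm across, 40 mm high, origin at the centre of its underside.
Mind the look-alikes: they are no part of the job. What is shaped like the part that bears sensor_white_mid but orange is not meant.

How it is judged (in metres and radians):
At the end, for the whole second after the job is handed in: The red, blue and yellow sensors each stand upright (within 0.12 rad) on the inner floor of the cradle of their own colour, within 14 mm of its centre; the white sensor stands upright on the floor of the returns tray, within 30 mm of its centre along each side; all are released and at rest (horizontal distance between sensor_red_mid and cradle_red_seat below 0.014 m and z of sensor_red_mid in the frame of cradle_red_seat between 0.025 and 0.036 m and angle between each of sensor_red_mid, sensor_blue_mid, sensor_yellow_mid, sensor_white_mid's own z axis and vertical below 0.12 rad and horizontal distance between sensor_blue_mid and cradle_blue_seat below 0.014 m and z of sensor_blue_mid in the frame of cradle_blue_seat between 0.025 and 0.036 m and horizontal distance between sensor_yellow_mid and cradle_yellow_seat below 0.014 m and z of sensor_yellow_mid in the frame of cradle_yellow_seat between 0.025 and 0.036 m and x of sensor_white_mid in the frame of returns_floor between -0.03 and 0.03 m and y of sensor_white_mid in the frame of returns_floor between -0.03 and 0.03 m and z of sensor_white_mid in the frame of returns_floor between 0.025 and 0.036 m and linear speed of each of sensor_red, sensor_blue, sensor_yellow, sensor_white below 0.02 m/s); the robot touches nothing.
It fails at once if the radio is pushed more than 25 mm from its place (distance of radio from where it was at the start of the episode above 0.025 m).
It fails at once if the solder reel is pushed more than 25 mm from its place (distance of reel from where it was at the start of the episode above 0.025 m).
It also fails if it takes over 102 s, if anything falls off the work surface, if the arm or the gripper's body presses on something with over 40 N, if the wrist force passes 120 N, or if a joint passes its speed limit or range.

## Working session

There is one attempt and no reset: what is moved stays moved. The work goes in short steps, Python scripts to look and compute and a tool call to move; the robot and the scene stay as the last step left them, time stands still between calls to the robot, and variables do not carry over. Pictures are saved under pics/ and viewed, about 12 in all and at most 16, crops included, and the job is handed in when it is done.

Besides the shell and the picture viewer there is one more tool, called by a JSON object that holds its "name" and its "arguments", one argument or row to a line. apply_moves: Moves the arm, as the interface text tells. Shifts and turns lie within -1 to 1; 1 stands for 0.04 m of shift or 5 degrees of turn. Its arguments: {"type":"object","properties":{"commands":{"type":"array"},"claw":{"type":"number"}},"required":["commands"]}

```bash
mkdir -p pics; cat > h.py <<'E'
import numpy as np, cv2
from cell import readout, eyes
def get(n,save=None):
    d=eyes.get_image(n)
    if save: cv2.imwrite('pics/'+save+'.png',d['image'][:,:,::-1])
    return d
def ray(d,uv,z):
    K=np.array(d['mtx'],float);R,_=cv2.Rodrigues(np.array(d['rvec'],float));t=np.array(d['tvec'],float).ravel()
    c=-R.T@t; v=R.T@np.linalg.inv(K)@np.array([uv[0],uv[1],1.]); return c+v*(z-c[2])/v[2]
def proj(d,p):
    return cv2.projectPoints(np.array(p,float).reshape(-1,1,3),np.array(d['rvec'],float),np.array(d['tvec'],float),np.array(d['mtx'],float),None)[0].reshape(-1,2)
E
python3 - <<'E'
from h import *
import pickle
D={}
for n in('top','side','wrist'):
    D[n]=get(n); 
    R,_=cv2.Rodrigues(np.array(D[n]['rvec'],float)); print(n,(-R.T@np.array(D[n]['tvec']).ravel()).round(), R[2].round(2), np.array(D[n]['mtx'])[0,0])
pickle.dump(D,open('D.pkl','wb'))
for n in D: cv2.imwrite(f'pics/{n}0.png',cv2.resize(D[n]['image'][:,:,::-1],(768,576)) if n!='wrist' else D[n]['image'][:,:,::-1])
s=readout.read_state(); print(s)
E
```

```text
top [289.   4. 899.] [ 0.24  0.02 -0.97] 364.530275115226
side [ 321. -900.  860.] [ 0.12  0.75 -0.65] 422.54827332967653
wrist [151. 635. 373.] [ 0.25 -0.09 -0.96] 323.45144494696757
{'clock': 0.15, 'qpos': array([-1.30078642,  0.62914118,  0.03845851,  1.51811569, -0.02700992,
        0.99627615, -0.0199749 ]), 'qd': array([ 0.00078019, -0.00078907, -0.00019907, -0.00400701, -0.00032252,
        0.00037928,  0.00134752]), 'tau': array([ 2.34338957e-03, -5.63802874e+01,  1.22755051e+00, -1.93651325e+01,
        1.10714760e-02,  7.43763638e-03, -5.36116644e-06]), 'eef_pos': array([214.01835881, 613.27368561, 230.60287021]), 'tool_rot': array([-1.57080017e+00,  1.42238331e-03,  1.23499845e+00]), 'force': array([-0.57588529,  0.45650609,  0.59636634]), 'torque': array([-0.00873098,  0.04820556, -0.03314995]), 'width': 85.35282765503503}
```

View pics/top0.png

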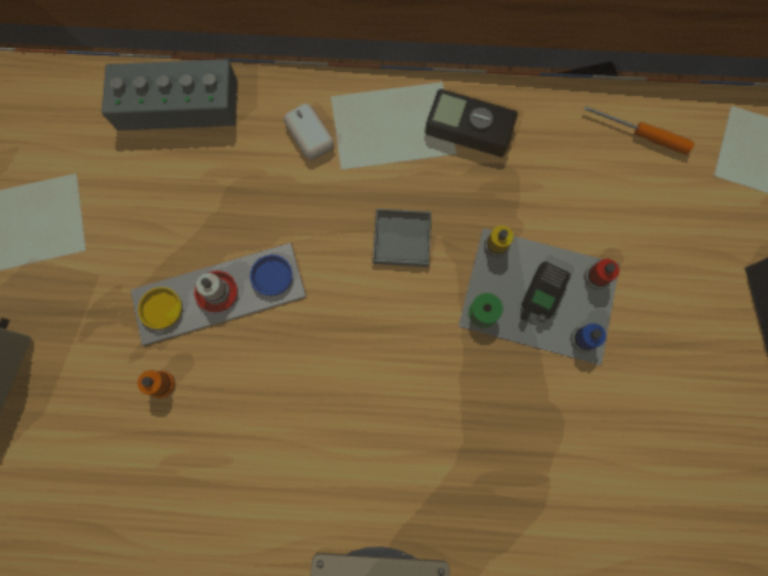

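View pics/side0.png

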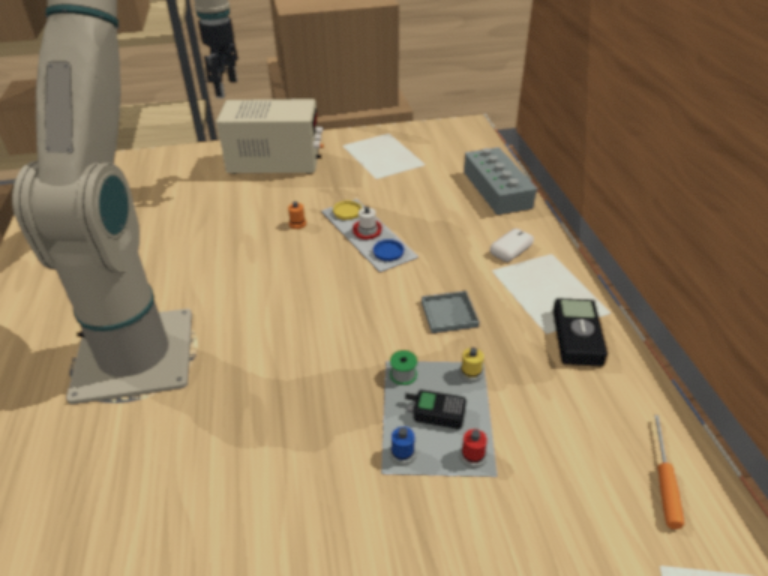

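The top view (768 px wide) shows the plate on the left: the yellow cradle at (160,309), the red one at (215,291) holding the white sensor, and the blue one at (272,275). The returns tray is at (403,238). On the mat are yellow (501,239), red (605,271), blue (592,337), the green reel (486,309) and the radio (545,291).

Look-alikes:
- The orange sensor at (154,383) is the decoy for white.
- The white mouse at (309,131) is not a sensor.
- The orange screwdriver at (663,137) is not a sensor.

My choice for white is the one at (213,287), in the red cradle.

```bash
cat >> h.py <<'E'
HS={'red':[(0,8),(172,180)],'yellow':[(20,34)],'blue':[(108,128)],'green':[(50,80)],'orange':[(9,16)]}
def blobs(d,c,amin=60):
    im=cv2.cvtColor(d['image'],cv2.COLOR_RGB2HSV);m=np.zeros(im.shape[:2],np.uint8)
    for a,b in HS[c]: m|=cv2.inRange(im,(a,165 if c!='green' else 110,50),(b,255,255))
    out=[]
    for k in cv2.findContours(m,cv2.RETR_EXTERNAL,cv2.CHAIN_APPROX_NONE)[0]:
        h=cv2.convexHull(k);A=cv2.contourArea(h)
        if A<amin: continue
        M=cv2.moments(h); out.append((np.array([M['m10']/M['m00'],M['m01']/M['m00']]),A,cv2.boundingRect(h)))
    return sorted(out,key=lambda o:-o[1])
def tri(d1,u1,d2,u2):
    def l(d,u):
        a=ray(d,u,0.);b=ray(d,u,500.);v=(b-a)/np.linalg.norm(b-a);return a,v
    a,v=l(d1,u1);b,w=l(d2,u2)
    s=np.linalg.lstsq(np.c_[v,-w],b-a,rcond=None)[0];p,q=a+s[0]*v,b+s[1]*w
    return (p+q)/2,np.linalg.norm(p-q)
E
python3 - <<'E'
from h import *
import pickle
D=pickle.load(open('D.pkl','rb'));T,S=D['top'],D['side']
for c in HS:
    for n,d in(('top',T),('side',S)):
        for u,A,r in blobs(d,c)[:5]: print(c,n,u.round(1),A,r,'z5',ray(d,u,12).round()[:2],'z30',ray(d,u,32).round()[:2])
cr=T['image'][150:260,70:310][:,:,::-1]; cr2=T['image'][130:250,300:420][:,:,::-1]
cv2.imwrite('pics/crop.png',np.hstack([cv2.resize(cr,(480,330),interpolation=2)[:,:],cv2.resize(cr2,(330,330),interpolation=2)])[:,:800])
E
```

```text
red top [403.5 180.5] 193.0 (395, 173, 18, 17) z5 [ 568. -353.] z30 [ 561. -345.]
red top [151.8 194.5] 137.5 (148, 185, 10, 21) z5 [496. 278.] z30 [491. 272.]
red side [315.8 297. ] 216.0 (309, 288, 15, 19) z5 [ 564. -326.] z30 [ 558. -340.]
red side [243.3 154.3] 92.0 (236, 150, 17, 9) z5 [489. 291.] z30 [485. 263.]
yellow top [106.  205.2] 579.5 (92, 192, 29, 27) z5 [462. 389.] z30 [459. 380.]
yellow top [333.3 158.2] 194.0 (326, 150, 16, 18) z5 [ 617. -176.] z30 [ 610. -172.]
yellow side [313.8 244.8] 75.5 (309, 240, 11, 10) z5 [ 607. -163.] z30 [ 600. -180.]
blue side [268.  295.5] 187.0 (262, 287, 13, 18) z5 [ 452. -300.] z30 [ 449. -314.]
blue side [258.5 166.5] 162.0 (250, 161, 18, 12) z5 [527. 211.] z30 [522. 185.]
green top [324.2 205.3] 273.5 (314, 196, 21, 20) z5 [ 492. -154.] z30 [ 488. -150.]
green side [268.5 240.3] 152.0 (261, 234, 16, 13) z5 [ 491. -123.] z30 [ 487. -142.]
green side [284.4 266.6] 70.5 (280, 262, 10, 10) z5 [ 512. -221.] z30 [ 507. -237.]
orange top [442.7  91.7] 382.0 (423, 81, 40, 22) z5 [ 824. -470.] z30 [ 811. -459.]
orange top [103.5 255.2] 341.5 (91, 247, 25, 18) z5 [340. 375.] z30 [338. 367.]
orange side [446.4 331.1] 427.0 (439, 309, 16, 44) z5 [ 821. -468.] z30 [ 809. -478.]
orange side [197.5 144.2] 123.5 (193, 137, 11, 15) z5 [338. 386.] z30 [337. 356.]
```

View pics/crop.png

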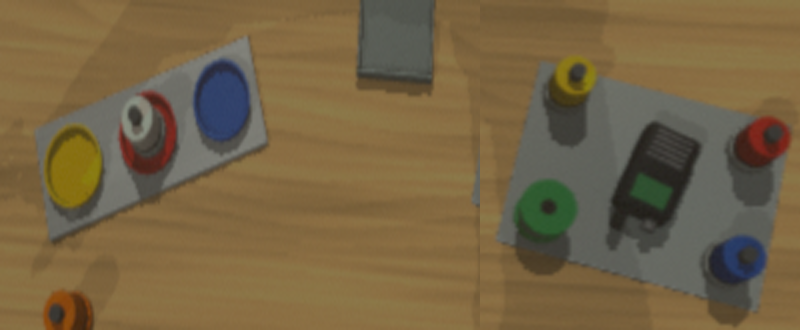

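The close crop confirms it: white has a steel foot, white body and dark stub and sits in the red cup at crop (141,125). The orange one at (68,312) stands on the table and isn't wanted. Next I refine the positions by triangulation.

```bash
cat > m.py <<'E'
from h import *
import pickle
D=pickle.load(open('D.pkl','rb'));T,S=D['top'],D['side']
def bl(d,lo,hi,box):
    x0,y0,x1,y1=box; im=cv2.cvtColor(d['image'],cv2.COLOR_RGB2HSV)[y0:y1,x0:x1]; m=cv2.inRange(im,lo,hi)
    k=max(cv2.findContours(m,0,1)[0],key=cv2.contourArea);h=cv2.convexHull(k);M=cv2.moments(h)
    return np.array([M['m10']/M['m00']+x0,M['m01']/M['m00']+y0]),cv2.contourArea(h),cv2.boundingRect(h)
B=((105,110,40),(130,255,255)); Y=((18,120,40),(34,255,255)); W=((0,0,125),(180,60,255))
P={}
for n,r,tb,sb in(('c_blue',B,(160,165,205,200),(240,150,280,180)),('s_blue',B,(375,205,415,240),(255,280,285,310)),
  ('c_yel',((18,190,50),(34,255,255)),(88,185,125,225),(218,130,243,148)),('s_yel',((18,170,50),(34,255,255)),(320,145,350,175),(300,230,330,255))):
    a=bl(T,*r,tb);b=bl(S,*r,sb);p,e=tri(T,a[0],S,b[0]);print(n,a[0].round(1),a[1],b[0].round(1),b[1],p.round(1),e.round(1))
a=blobs(T,'red')[0];b=blobs(S,'red')[0];print('s_red',tri(T,a[0],S,b[0]))
# tray and white: print pixels
im=T['image'];hs=cv2.cvtColor(im,cv2.COLOR_RGB2HSV)
print(hs[191,130:165].tolist()); print(hs[158,240:300:3].tolist())
E
python3 m.py
```

```text
c_blue [180.4 184.7] 448.5 [258.4 166.5] 200.5 [525.6 208.4  14.3] 1.4
s_blue [395.2 223.1] 164.0 [268.1 295.1] 240.0 [ 450.2 -318.1   39. ] 3.6Traceback (most recent call last):
  File "m.py", line 12, in <module>
    a=bl(T,*r,tb);b=bl(S,*r,sb);p,e=tri(T,a[0],S,b[0]);print(n,a[0].round(1),a[1],b[0].round(1),b[1],p.round(1),e.round(1))
                    ~~^^^^^^^^^
  File "m.py", line 6, in bl
    k=max(cv2.findContours(m,0,1)[0],key=cv2.contourArea);h=cv2.convexHull(k);M=cv2.moments(h)
ValueError: max() iterable argument is empty
```

```bash
python3 - <<'E'
from h import *
import pickle
D=pickle.load(open('D.pkl','rb'));T=D['top']
# tray corners by low-saturation mask; white hull
hs=cv2.cvtColor(T['image'],cv2.COLOR_RGB2HSV)
m=cv2.inRange(hs,(0,0,0),(180,95,255))[130:190,235:300]
k=max(cv2.findContours(m,0,1)[0],key=cv2.contourArea);r=cv2.minAreaRect(k);c=np.array(r[0])+(235,130)
print('tray',c,r,ray(T,c,10).round())
pts=[ray(T,q+np.array((235,130)),12)[:2].round() for q in cv2.boxPoints(r)];print(pts)
m=cv2.inRange(hs,(0,0,0),(180,110,255))[130:250,300:420]
m=cv2.inRange(hs,(0,0,110),(180,90,255))[178:200,128:156]
print(m//255)
E
```

```text
tray [267.67930984 157.95172501] ((32.6793098449707, 27.951725006103516), (38.110591888427734, 37.171043395996094), 3.3664605617523193) [610.  -8.  10.]
[array([559.,  41.]), array([661.,  42.]), array([660., -58.]), array([559., -56.])]
[[0 0 0 0 0 0 0 0 1 1 1 1 1 1 1 1 1 1 1 1 1 1 1 1 1 1 1 1]
 [0 0 0 0 0 1 1 1 1 1 1 1 1 1 1 1 1 1 1 1 1 1 1 1 1 1 1 1]
 [0 1 1 1 1 1 1 1 1 1 1 1 1 1 1 0 0 0 0 1 1 1 1 1 1 1 1 0]
 [1 1 1 0 1 1 1 1 1 1 1 1 0 0 0 0 0 0 0 0 0 0 0 1 1 0 0 1]
 [0 1 0 1 0 1 1 1 1 1 1 1 1 1 0 0 0 0 0 0 0 0 0 0 1 1 0 0]
 [1 1 0 1 1 1 1 1 1 1 1 1 1 1 1 0 0 0 0 0 0 0 0 0 0 1 0 1]
 [1 1 1 1 1 1 1 1 1 1 1 1 1 1 1 1 1 0 0 0 0 0 0 0 0 0 0 0]
 [1 1 1 1 1 1 1 0 0 0 0 1 1 1 1 1 1 0 0 0 0 0 0 0 0 0 0 1]
 [1 1 1 1 1 1 0 0 0 0 0 0 1 1 1 1 1 1 0 0 0 0 0 0 0 0 0 0]
 [1 1 1 1 1 1 0 0 0 0 0 0 0 1 1 1 1 1 0 0 0 0 0 0 0 0 0 0]
 [1 1 1 1 1 1 0 0 0 0 0 0 0 1 1 1 1 1 0 0 0 0 0 0 0 0 0 0]
 [1 1 1 1 1 1 0 0 0 0 0 0 0 0 1 1 1 1 0 0 0 0 0 0 0 0 0 0]
 [1 1 1 1 1 1 1 0 0 0 0 0 0 1 1 1 1 1 0 0 0 0 0 0 0 0 0 0]
 [1 1 1 1 1 1 1 1 0 0 0 0 0 1 1 1 1 1 0 0 0 0 0 0 0 0 0 0]
 [1 1 0 1 1 1 1 1 0 0 0 0 0 1 1 1 1 0 0 0 0 0 0 0 0 0 0 0]
 [1 1 0 1 1 1 1 1 0 0 0 0 0 1 1 1 0 0 0 0 0 0 0 0 0 0 0 0]
 [1 1 0 0 1 1 1 1 1 0 0 1 1 1 1 1 0 0 0 0 0 0 0 0 0 0 0 0]
 [1 0 0 0 0 1 1 1 1 1 1 1 1 1 1 0 0 0 0 0 0 0 0 0 0 0 0 0]
 [1 0 0 0 0 0 1 1 1 1 1 1 0 0 0 0 0 0 0 0 0 0 0 0 0 0 0 0]
 [1 1 0 0 0 0 0 0 0 0 0 0 0 0 0 0 0 0 0 0 0 0 0 0 0 0 0 0]
 [1 1 0 0 0 0 0 0 0 0 0 0 0 0 0 0 0 0 0 0 0 0 0 0 0 0 0 0]
 [1 1 0 0 0 0 0 0 0 0 0 0 0 0 0 0 0 0 0 0 0 0 0 0 0 0 0 0]]
```

{"name": "apply_moves", "arguments": {
  "commands": [
    [[-0.43, 0.12, -0.77, 0, 0, 0], [-0.43, 0.12, -0.77, 0, 0, 0], [-0.43, 0.12, -0.77, 0, 0, 0], [-0.43, 0.12, -0.77, 0, 0, 0], [-0.43, 0.12, -0.77, 0, 0, 0], [-0.43, 0.12, -0.77, 0, 0, 0], [-0.43, 0.12, -0.77, 0, 0, 0], [-0.43, 0.12, -0.77, 0, 0, 0]]
  ]
}}

```text
clock: 0.82
eef_pos: [398.4, 404.6, 187.2]
tool_rot: [-1.562, -0.002, 1.256]
force: [0.7, 0.3, -0.5]
width: 85.1
```

```bash
cat > go.py <<'E'
import sys,numpy as np
from scipy.spatial.transform import Rotation as Ro
from cell import readout
def go(x,y,z,yaw):
    s=readout.read_state();R=Ro.from_euler('xyz',s['tool_rot']);p=np.array(s['eef_pos'])
    d=R.inv().apply(np.array([x,y,z])-p)/40; G=Ro.from_euler('xyz',[-np.pi/2,0,np.radians(yaw)])
    w=np.degrees((R.inv()*G).as_rotvec())/5
    n=max(1,int(np.ceil(max(np.linalg.norm(d)/.95,np.linalg.norm(w)/.95))))
    print('at',p.round(1),np.degrees(s['tool_rot']).round(1),'w',round(s['width'],1),'F',np.round(s['force'],1),'q7',round(s['qpos'][6],2),'t',s['clock'])
    print('n',n,'row',(d/n).round(2),(w/n).round(2))
if __name__=='__main__': go(*map(float,sys.argv[1:5]))
E
python3 - <<'E'
from h import *
d=get('wrist','w1'); R,_=cv2.Rodrigues(np.array(d['rvec'],float)); print((-R.T@np.array(d['tvec']).ravel()).round(),R.round(2).tolist())
for c in('red','yellow','blue'):
    for u,A,r in blobs(d,c)[:2]: print(c,u.round(1),A,r,ray(d,u,14).round(1))
import pickle
T=pickle.load(open('D.pkl','rb'))['top'];print('stub',ray(T,(137.3,189.5),67))
E
python3 go.py 494 298 170 71
```

```text
[336. 424. 330.] [[0.31, 0.95, 0.0], [0.92, -0.3, 0.26], [0.24, -0.08, -0.97]]
red [185.  281.5] 2873.0 (152, 253, 65, 59) [493.7 298.1  14. ]
yellow [252.7 232.8] 3379.5 (219, 201, 68, 64) [462.2 386.1  14. ]
blue [144.9 321.6] 138.5 (137, 311, 16, 24) [527.3 236.8  14. ]
stub [493.40488613 296.7544774   67.        ]
at [405.2 395.7 186.2] [-89.8   0.2  71.4] w 85.3 F [ 4.3 -5.4  0. ] q7 0.44 t 0.8667
n 4 row [-0.4   0.1  -0.72] [-0.01  0.02 -0.01]
```

View pics/w1.png

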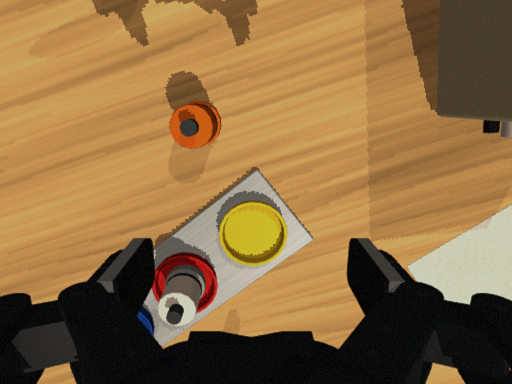

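The wrist view shows the white sensor in the red cup, stub at (175,313), the empty yellow cup at (253,233), and the orange decoy apart at (192,126). The wrist and top views agree on the red cradle and white sensor at about (494,297).

{"name": "apply_moves", "arguments": {
  "commands": [
    [[-0.4, 0.3, -0.72, 0, 0, 0], [-0.4, 0.3, -0.72, 0, 0, 0], [-0.4, 0.3, -0.72, 0, 0, 0], [-0.4, 0.3, -0.72, 0, 0, 0], [0, 0, 0, 0, 0, 0], [0, 0, 0, 0, 0, 0]]
  ]
}}

```text
clock: 1.37
eef_pos: [496.0, 294.2, 136.6]
tool_rot: [-1.569, 0.005, 1.237]
force: [-0.3, 0.8, 0.5]
width: 85.3
```

```bash
python3 go.py 493.5 297 20 71
```

```text
at [496.  294.2 136.6] [-89.9   0.3  70.9] w 85.3 F [-0.3  0.8  0.5] q7 0.66 t 1.3667
n 4 row [0.02 0.73 0.02] [-0.01 -0.01 -0.02]
```

{"name": "apply_moves", "arguments": {
  "commands": [
    [[0.02, 0.73, 0.02, 0, 0, 0], [0.02, 0.73, 0.02, 0, 0, 0], [0.02, 0.6, 0.02, 0, 0, 0], [0.0, 0.4, 0.0, 0, 0, 0], [0, 0.25, 0, 0, 0, 0], [0, 0.1, 0, 0, 0, 0], [0, 0, 0, 0, 0, 0]]
  ]
}}

```text
clock: 1.95
eef_pos: [494.4, 301.6, 21.6]
tool_rot: [-1.571, 0.0, 1.239]
force: [0.4, -0.3, -0.6]
width: 85.2
```

```bash
python3 go.py 493.5 297 20 71
```

```text
at [494.4 301.6  21.6] [-90.   0.  71.] w 85.2 F [ 0.4 -0.3 -0.6] q7 0.65 t 1.95
n 1 row [-0.12  0.04 -0.02] [ 0.   -0.   -0.01]
```

Close the fingers (pads swing forward a little), then lift.

{"name": "apply_moves", "arguments": {
  "commands": [
    [[-0.12, 0, 0, 0, 0, 0], [0, 0, 0, 0, 0, 0], [0, 0, 0, 0, 0, 0], [0, 0, 0, 0, 0, 0], [0, 0, 0, 0, 0, 0], [0, 0, 0, 0, 0, 0], [0, 0, 0, 0, 0, 0], [0, 0, 0, 0, 0, 0]]
  ],
  "claw": 20
}}

```text
clock: 2.62
eef_pos: [494.5, 298.7, 26.1]
tool_rot: [-1.575, -0.005, 1.24]
force: [-0.4, -0.5, -3.2]
width: 36.8
```

{"name": "apply_moves", "arguments": {
  "commands": [
    [[0, 0, 0, 0, 0, 0], [0, 0, 0, 0, 0, 0], [0, 0, 0, 0, 0, 0], [0, -0.3, 0, 0, 0, 0], [0, -0.5, 0, 0, 0, 0], [0, -0.6, 0, 0, 0, 0], [0, -0.6, 0, 0, 0, 0], [0, 0, 0, 0, 0, 0]]
  ]
}}

```text
clock: 3.28
eef_pos: [492.3, 297.2, 109.2]
tool_rot: [-1.571, 0.0, 1.24]
force: [0.6, 0.8, -1.8]
width: 36.4
```

```bash
python3 go.py 609 -8 110 71;python3 - <<'E'
from h import *
d=get('wrist','w2')
E
```

```text
at [492.3 297.2 109.2] [-90.   0.  71.] w 36.4 F [ 0.6  0.8 -1.8] q7 0.66 t 3.2833
n 9 row [-0.7  -0.   -0.58] [ 0.  0. -0.]
```

View pics/w2.png

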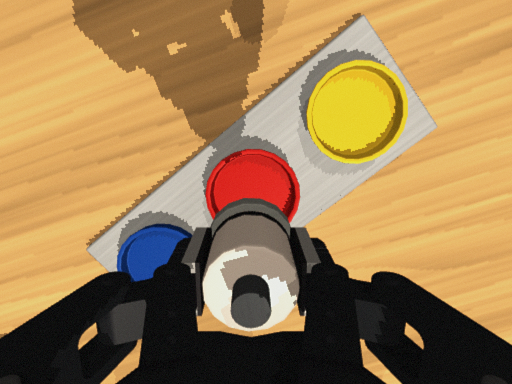

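White is held (opening 36.4) with the red cup now empty at (253,190). Moving to the tray.

{"name": "apply_moves", "arguments": {
  "commands": [
    [[-0.7, 0, -0.58, 0, 0, 0], [-0.7, 0, -0.58, 0, 0, 0], [-0.7, 0, -0.58, 0, 0, 0], [-0.7, 0, -0.58, 0, 0, 0], [-0.7, 0, -0.58, 0, 0, 0], [-0.7, 0, -0.58, 0, 0, 0], [0, 0, 0, 0, 0, 0], [0, 0, 0, 0, 0, 0]]
  ]
}}

```text
clock: 4.0
eef_pos: [567.4, 87.3, 101.6]
tool_rot: [-1.562, 0.003, 1.249]
force: [-0.3, 1.0, -2.5]
width: 37.0
```

```bash
python3 go.py 609 -8 110 71;python3 - <<'E'
from h import *
d=cv2.imread('pics/w2.png')
d=get('wrist','w3')
hs=cv2.cvtColor(d['image'],cv2.COLOR_RGB2HSV); m=cv2.inRange(hs,(0,0,60),(180,70,255))
for k in cv2.findContours(m,0,1)[0]:
    if cv2.contourArea(k)>1500:
        r=cv2.minAreaRect(k);print(r,ray(d,r[0],8).round(1),[ray(d,q,12).round().tolist() for q in cv2.boxPoints(r)])
E
```

```text
at [567.4  87.3 101.6] [-89.5   0.2  71.5] w 37.0 F [-0.3  1.  -2.5] q7 1.01 t 4.0
n 3 row [-0.64 -0.07 -0.58] [-0.03  0.04 -0.01]
((252.43243408203125, 272.4053955078125), (96.99539947509766, 116.06568908691406), 9.462321281433105) [631.9  66.7   8. ] [[658.0, 8.0, 12.0], [569.0, 57.0, 12.0], [604.0, 122.0, 12.0], [698.0, 79.0, 12.0]]
((145.56423950195312, 253.8807373046875), (64.46170806884766, 130.6475067138672), 73.3007583618164) [589.4  -9.2   8. ] [[561.0, -56.0, 12.0], [563.0, 47.0, 12.0], [616.0, 43.0, 12.0], [615.0, -67.0, 12.0]]
((413.2945251464844, 70.64913940429688), (139.66494750976562, 182.4214630126953), 54.039485931396484) [520.3 220.3   8. ] [[494.0, 145.0, 12.0], [462.0, 250.0, 12.0], [546.0, 292.0, 12.0], [588.0, 181.0, 12.0]]
```

View pics/w3.png

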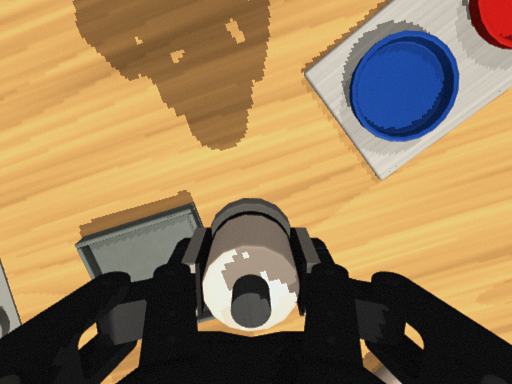

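The image shows the tray's near corners at (80,243) and (190,205), which agree with a centre near (609,-8). The blue cup is at (404,85).

{"name": "apply_moves", "arguments": {
  "commands": [
    [[-0.64, -0.07, -0.58, 0, 0, 0], [-0.64, -0.07, -0.58, 0, 0, 0], [-0.64, -0.07, -0.58, 0, 0, 0], [0, 0, 0, 0, 0, 0], [0, 0, 0, 0, 0, 0], [0, 0, 0, 0, 0, 0]]
  ]
}}

```text
clock: 4.55
eef_pos: [607.4, -4.7, 105.8]
tool_rot: [-1.555, 0.005, 1.26]
force: [0.4, 0.5, -2.1]
width: 36.9
```

```bash
python3 go.py 609 -8 32 71;python3 - <<'E'
from h import *
d=get('top','t2');s=get('side','s2')
im=d['image'][130:190,235:300];c=s['image'][140:250,230:340]
hs=cv2.cvtColor(d['image'],cv2.COLOR_RGB2HSV)
cv2.imwrite('pics/c2.png',np.hstack([cv2.resize(im,(400,400),interpolation=2),cv2.resize(c,(400,400),interpolation=2)])[:,:,::-1])
E
```

```text
at [607.4  -4.7 105.8] [-89.1   0.3  72.2] w 36.9 F [ 0.4  0.5 -2.1] q7 1.17 t 4.55
n 2 row [-0.03  0.92 -0.05] [-0.09  0.12 -0.03]
```

View pics/c2.png

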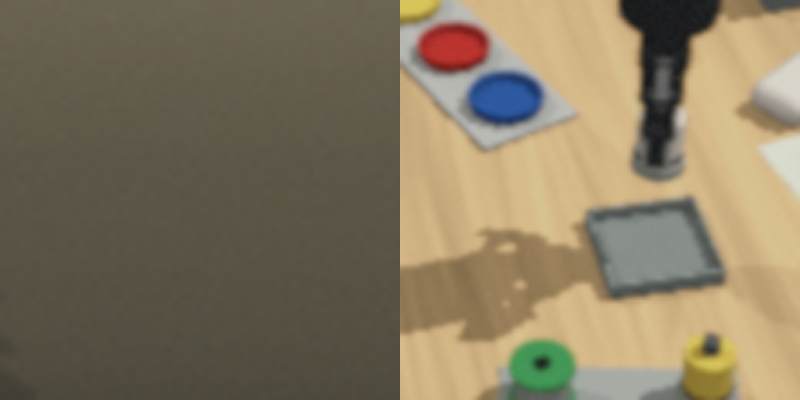

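The side crop shows the sensor hanging above the tray, with its foot at crop (659,176) and the tray centre at (655,247). The top view is blocked by the arm. Lowering while watching the force.

{"name": "apply_moves", "arguments": {
  "commands": [
    [[-0.02, 0.6, -0.05, -0.09, 0.12, 0], [-0.02, 0.6, -0.05, -0.09, 0.12, 0], [0, 0.4, 0, 0, 0, 0], [0, 0.2, 0, 0, 0, 0], [0, 0, 0, 0, 0, 0], [0, 0, 0, 0, 0, 0]]
  ]
}}

```text
clock: 5.15
eef_pos: [608.9, 5.5, 32.4]
tool_rot: [-1.57, -0.001, 1.254]
force: [-0.2, -0.1, -3.0]
width: 37.0
```

```bash
python3 go.py 609 -8 25 71;python3 - <<'E'
from h import *
s=get('side');c=s['image'][170:240,260:330]
cv2.imwrite('pics/c3.png',cv2.resize(c,(560,560),interpolation=2)[:,:,::-1])
E
```

```text
at [608.9   5.5  32.4] [-90.   -0.   71.8] w 37.0 F [-0.2 -0.1 -3. ] q7 1.14 t 5.15
n 1 row [-0.32  0.19 -0.11] [-0.01  0.16  0.01]
```

View pics/c3.png

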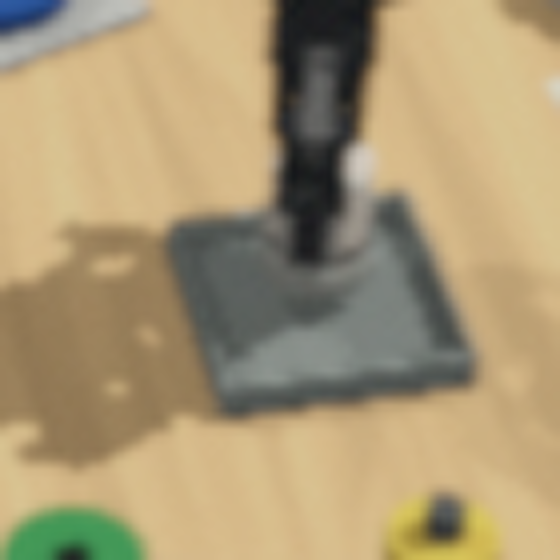

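The foot is inside the tray but about 13 mm toward +y. I correct that and lower to contact.

{"name": "apply_moves", "arguments": {
  "commands": [
    [[-0.32, 0.05, -0.11, 0, 0.1, 0], [0, 0, 0, 0, 0, 0], [0, 0.1, 0, 0, 0, 0], [0, 0.1, 0, 0, 0, 0], [0, 0, 0, 0, 0, 0]]
  ]
}}

```text
clock: 5.62
eef_pos: [612.1, -9.8, 25.8]
tool_rot: [-1.577, -0.003, 1.243]
force: [-0.9, 0.2, -1.8]
width: 36.8
```

{"name": "apply_moves", "arguments": {
  "commands": [
    [[0, 0.1, 0, 0, 0, 0], [0, 0.1, 0, 0, 0, 0], [0, 0, 0, 0, 0, 0]]
  ]
}}

```text
clock: 5.87
eef_pos: [613.1, -10.0, 19.2]
tool_rot: [-1.579, -0.003, 1.243]
force: [-0.7, -1.1, -2.7]
width: 36.7
```

{"name": "apply_moves", "arguments": {
  "commands": [
    [[0, 0.06, 0, 0, 0, 0], [0, 0, 0, 0, 0, 0]]
  ]
}}

```text
clock: 6.03
eef_pos: [613.5, -10.0, 19.8]
tool_rot: [-1.579, -0.003, 1.243]
force: [-0.7, 0.7, -2.9]
width: 36.5
```

{"name": "apply_moves", "arguments": {
  "commands": [
    [[0, 0.06, 0, 0, 0, 0], [0, 0, 0, 0, 0, 0]]
  ]
}}

```text
clock: 6.2
eef_pos: [614.4, -9.8, 19.4]
tool_rot: [-1.582, -0.004, 1.243]
force: [0.4, 0.4, -2.6]
width: 36.8
```

```bash
python3 go.py 609 -8 15 71;python3 - <<'E'
from h import *
s=get('side');c=s['image'][170:240,260:330]
cv2.imwrite('pics/c4.png',cv2.resize(c,(560,560),interpolation=2)[:,:,::-1])
E
```

```text
at [614.4  -9.8  19.4] [-90.6  -0.2  71.2] w 36.8 F [ 0.4  0.4 -2.6] q7 1.16 t 6.2
n 1 row [-0.    0.11  0.14] [0.12 0.04 0.05]
```

{"name": "apply_moves", "arguments": {
  "commands": [
    [[0, 0.15, 0.12, 0, 0, 0], [0, 0.1, 0, 0, 0, 0]]
  ]
}}

```text
clock: 6.42
eef_pos: [615.4, -9.9, 18.4]
tool_rot: [-1.593, -0.005, 1.242]
force: [-14.9, 3.5, 34.7]
width: 36.9
```

```bash
python3 go.py 609 -8 15 71;python3 - <<'E'
from h import *
s=get('side');c=s['image'][170:240,260:330]
cv2.imwrite('pics/c4.png',cv2.resize(c,(560,560),interpolation=2)[:,:,::-1])
E
```

```text
at [615.4  -9.9  18.4] [-91.3  -0.3  71.1] w 36.9 F [-14.9   3.5  34.7] q7 1.15 t 6.4167
n 1 row [-0.01  0.08  0.17] [0.25 0.03 0.06]
```

View pics/c4.png

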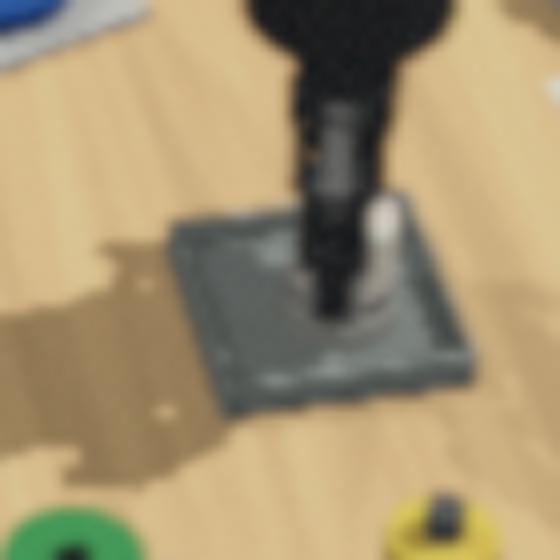

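The sensor touches the tray floor (35 N) near its centre. Releasing.

{"name": "apply_moves", "arguments": {
  "commands": [
    [[0, -0.05, 0, 0, 0, 0], [0, 0, 0, 0, 0, 0], [0, 0, 0, 0, 0, 0], [0, 0, 0, 0, 0, 0], [0, 0, 0, 0, 0, 0], [0, -0.3, 0, 0, 0, 0], [0, -0.6, 0, 0, 0, 0], [0, -0.9, 0, 0, 0, 0]]
  ],
  "claw": 80
}}

```text
clock: 7.13
eef_pos: [608.5, -9.1, 86.8]
tool_rot: [-1.579, -0.001, 1.243]
force: [0.7, 0.2, -0.6]
width: 80.1
```

{"name": "apply_moves", "arguments": {
  "commands": [
    [[0, -0.9, 0, 0, 0, 0], [0, -0.9, 0, 0, 0, 0], [0, 0, 0, 0, 0, 0]]
  ]
}}

```text
clock: 7.38
eef_pos: [610.2, -8.9, 167.7]
tool_rot: [-1.585, -0.004, 1.243]
force: [1.0, -1.1, -0.6]
width: 80.2
```

```bash
python3 go.py 606 -176 140 71;python3 - <<'E'
from h import *
w=get('wrist');s=get('side')
cv2.imwrite('pics/c5.png',np.hstack([cv2.resize(w['image'],(512,384)),cv2.resize(s['image'][170:310,250:340],(247,384),interpolation=2)])[:,:,::-1])
for c in('yellow','red','blue'):
    for u,A,r in blobs(w,c)[:2]: print(c,u.round(1),A,r,ray(w,u,32).round(1))
E
```

```text
at [610.2  -8.9 167.7] [-90.8  -0.2  71.2] w 80.2 F [ 1.  -1.1 -0.6] q7 1.17 t 7.3833
n 5 row [-0.8   0.14 -0.25] [0.03 0.01 0.01]
yellow [ 79.4 229.1] 2100.5 (51, 204, 58, 52) [ 607.2 -174.7   32. ]
blue [469.1  17.3] 2626.5 (430, 0, 82, 41) [545.1 191.9  32. ]
```

View pics/c5.png

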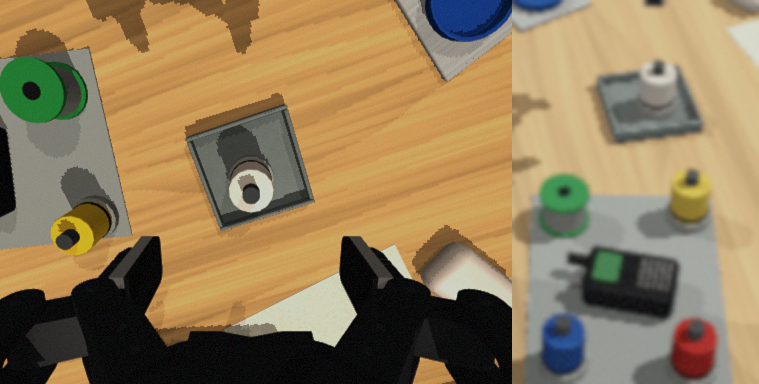

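White stands upright in the tray: stub at (250,188), tray centre near (250,168). Yellow is measured at (607,-175), which agrees with the top view. Moving on to yellow.

{"name": "apply_moves", "arguments": {
  "commands": [
    [[-0.8, 0.14, -0.25, 0, 0, 0], [-0.8, 0.14, -0.25, 0, 0, 0], [-0.8, 0.14, -0.25, 0, 0, 0], [-0.8, 0.14, -0.25, 0, 0, 0], [-0.8, 0.14, -0.25, 0, 0, 0], [0, 0, 0, 0, 0, 0], [0, 0, 0, 0, 0, 0]]
  ],
  "claw": 66
}}

```text
clock: 8.07
eef_pos: [597.4, -178.0, 123.7]
tool_rot: [-1.561, -0.002, 1.251]
force: [-0.4, 0.6, 0.3]
width: 65.9
```

```bash
python3 go.py 607 -175 22 71;python3 - <<'E'
from h import *
w=get('wrist','w6')
for c in('yellow','red','blue','green'):
    for u,A,r in blobs(w,c)[:2]: print(c,u.round(1),A,r,ray(w,u,32).round(1))
for n,p in (('red',(560,-344,32)),('blue',(450,-316,32)),('yel',(607,-175,32))):print(n,proj(w,p))
E
```

```text
at [ 597.4 -178.   123.7] [-89.5  -0.1  71.7] w 65.9 F [-0.4  0.6  0.3] q7 1.44 t 8.0667
n 3 row [ 0.05  0.85 -0.08] [-0.04  0.04  0.01]
yellow [263.7 203.1] 2480.0 (238, 173, 53, 60) [ 608.1 -171.3   32. ]
red [ 29.9 212.4] 3022.0 (0, 183, 66, 61) [ 559.1 -343.2   32. ]
blue [12.8 61.8] 1123.5 (0, 37, 30, 48) [ 459.  -302.5   32. ]
green [238.8  30.9] 4471.5 (200, 0, 78, 71) [ 488.9 -150.7   32. ]
green [123.4 101.5] 1544.5 (100, 83, 48, 38) [ 506.4 -241.9   32. ]
red [[ 29.47444293 213.7694995 ]]
blue [[-11.53642735  55.02600505]]
yel [[258.65163156 203.16480967]]
```

View pics/w6.png

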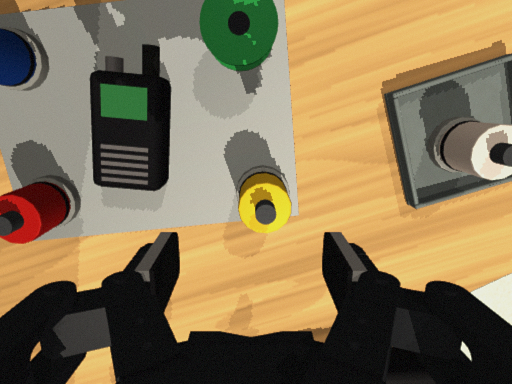

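The wrist view shows yellow at (263,203), with the radio's corner at (165,188), about 68 mm clear. The fingers at 66 mm opening fit between them. White is upright in the tray at right.

{"name": "apply_moves", "arguments": {
  "commands": [
    [[0.08, 0.5, -0.2, -0.04, 0.04, 0], [0.04, 0.5, -0.05, -0.04, 0.04, 0], [0, 0.15, 0, 0, 0, 0], [0, 0, 0, 0, 0, 0]]
  ]
}}

```text
clock: 8.45
eef_pos: [606.6, -174.2, 74.1]
tool_rot: [-1.564, -0.001, 1.246]
force: [-0.6, -0.2, -0.4]
width: 66.1
```

```bash
python3 go.py 607.5 -173 20 71
```

```text
at [ 606.6 -174.2   74.1] [-89.6  -0.   71.4] w 66.1 F [-0.6 -0.2 -0.4] q7 1.42 t 8.45
n 2 row [ 0.02  0.68 -0.01] [-0.04  0.04  0.  ]
```

{"name": "apply_moves", "arguments": {
  "commands": [
    [[0, 0.5, 0, 0, 0, 0], [0, 0.5, 0, 0, 0, 0], [0, 0.3, 0, 0, 0, 0], [0, 0.1, 0, 0, 0, 0], [0, 0, 0, 0, 0, 0]]
  ]
}}

```text
clock: 8.87
eef_pos: [607.9, -169.3, 18.7]
tool_rot: [-1.565, -0.003, 1.252]
force: [0.6, -0.5, 0.4]
width: 65.8
```

```bash
python3 go.py 607.5 -173 20 71
```

```text
at [ 607.9 -169.3   18.7] [-89.7  -0.2  71.8] w 65.8 F [ 0.6 -0.5  0.4] q7 1.41 t 8.8667
n 1 row [-0.09 -0.03 -0.02] [-0.06  0.15  0.03]
```

{"name": "apply_moves", "arguments": {
  "commands": [
    [[-0.09, 0, 0, 0, 0, 0], [0, 0, 0, 0, 0, 0], [0, 0, 0, 0, 0, 0], [0, 0, 0, 0, 0, 0], [0, 0, 0, 0, 0, 0], [0, 0, 0, 0, 0, 0], [0, 0, 0, 0, 0, 0], [0, 0, 0, 0, 0, 0]]
  ],
  "claw": 20
}}

```text
clock: 9.53
eef_pos: [608.7, -173.6, 23.0]
tool_rot: [-1.57, -0.003, 1.252]
force: [-0.3, -0.0, -1.2]
width: 36.5
```

{"name": "apply_moves", "arguments": {
  "commands": [
    [[0, -0.3, 0, 0, 0, 0], [0, -0.6, 0, 0, 0, 0], [0, -0.8, 0, 0, 0, 0], [0, -0.8, 0, 0, 0, 0], [0, 0, 0, 0, 0, 0]]
  ]
}}

```text
clock: 9.95
eef_pos: [606.8, -173.3, 126.8]
tool_rot: [-1.564, -0.003, 1.253]
force: [0.4, -1.0, -1.1]
width: 36.5
```

```bash
python3 go.py 462 386 120 71
```

```text
at [ 606.8 -173.3  126.8] [-89.6  -0.1  71.8] w 36.5 F [ 0.4 -1.  -1.1] q7 1.43 t 9.95
n 16 row [0.76 0.02 0.49] [-0.    0.01  0.  ]
```

{"name": "apply_moves", "arguments": {
  "commands": [
    [[0.76, 0, 0.49, 0, 0, 0], [0.76, 0, 0.49, 0, 0, 0], [0.76, 0, 0.49, 0, 0, 0], [0.76, 0, 0.49, 0, 0, 0], [0.76, 0, 0.49, 0, 0, 0], [0.76, 0, 0.49, 0, 0, 0], [0.76, 0, 0.49, 0, 0, 0], [0.76, 0, 0.49, 0, 0, 0]]
  ]
}}

```text
clock: 10.62
eef_pos: [537.8, 102.7, 133.1]
tool_rot: [-1.581, 0.002, 1.231]
force: [1.2, 0.5, -2.3]
width: 36.3
```

```bash
python3 go.py 462 386 120 71
```

```text
at [537.8 102.7 133.1] [-90.6   0.1  70.5] w 36.3 F [ 1.2  0.5 -2.3] q7 0.96 t 10.6167
n 8 row [0.76 0.03 0.52] [ 0.02 -0.01 -0.  ]
```

{"name": "apply_moves", "arguments": {
  "commands": [
    [[0.76, 0.03, 0.5, 0, 0, 0], [0.76, 0.03, 0.5, 0, 0, 0], [0.76, 0.03, 0.5, 0, 0, 0], [0.76, 0.03, 0.5, 0, 0, 0], [0.76, 0.03, 0.5, 0, 0, 0], [0.76, 0.03, 0.5, 0, 0, 0], [0.6, 0.03, 0.4, 0, 0, 0], [0, 0, 0, 0, 0, 0]]
  ]
}}

```text
clock: 11.28
eef_pos: [468.7, 365.4, 125.9]
tool_rot: [-1.579, -0.007, 1.243]
force: [-0.2, 0.7, -2.2]
width: 36.4
```

```bash
python3 go.py 462 386 60 71
```

```text
at [468.7 365.4 125.9] [-90.5  -0.4  71.2] w 36.4 F [-0.2  0.7 -2.2] q7 0.54 t 11.2833
n 2 row [0.21 0.82 0.17] [0.05 0.02 0.04]
```

{"name": "apply_moves", "arguments": {
  "commands": [
    [[0.21, 0.6, 0.17, 0, 0, 0], [0.2, 0.6, 0.15, 0, 0, 0], [0, 0.3, 0, 0, 0, 0], [0, 0, 0, 0, 0, 0], [0, 0, 0, 0, 0, 0]]
  ]
}}

```text
clock: 11.7
eef_pos: [461.1, 389.9, 66.2]
tool_rot: [-1.58, -0.011, 1.25]
force: [0.8, -0.4, -1.2]
width: 36.4
```

```bash
python3 go.py 462 386 35 71
```

```text
at [461.1 389.9  66.2] [-90.6  -0.6  71.6] w 36.4 F [ 0.8 -0.4 -1.2] q7 0.51 t 11.7
n 1 row [-0.09  0.78 -0.04] [0.11 0.12 0.12]
```

{"name": "apply_moves", "arguments": {
  "commands": [
    [[-0.09, 0.5, -0.04, 0.1, 0.1, 0.1], [0, 0.4, 0, 0, 0, 0], [0, 0, 0, 0, 0, 0], [0, 0, 0, 0, 0, 0]]
  ]
}}

```text
clock: 12.03
eef_pos: [466.3, 383.0, 34.0]
tool_rot: [-1.576, -0.004, 1.236]
force: [0.7, 0.6, -1.8]
width: 36.6
```

```bash
python3 go.py 462 386 22 71
```

```text
at [466.3 383.   34. ] [-90.3  -0.3  70.8] w 36.6 F [ 0.7  0.6 -1.8] q7 0.52 t 12.0333
n 1 row [0.03 0.3  0.13] [ 0.06 -0.04  0.05]
```

{"name": "apply_moves", "arguments": {
  "commands": [
    [[0.03, 0.12, 0.15, 0, 0, 0], [0, 0.1, 0, 0, 0, 0], [0, 0, 0, 0, 0, 0]]
  ]
}}

```text
clock: 12.28
eef_pos: [462.3, 386.8, 29.6]
tool_rot: [-1.577, -0.008, 1.233]
force: [-0.2, -0.3, -2.0]
width: 36.6
```

{"name": "apply_moves", "arguments": {
  "commands": [
    [[0, 0.1, 0, 0, 0, 0], [0, 0.05, 0, 0, 0, 0], [0, 0, 0, 0, 0, 0]]
  ]
}}

```text
clock: 12.53
eef_pos: [463.0, 387.7, 29.8]
tool_rot: [-1.579, -0.011, 1.234]
force: [0.3, -0.2, -2.4]
width: 36.6
```

```bash
python3 go.py 462 386 18 71
```

```text
at [463.  387.7  29.8] [-90.5  -0.7  70.7] w 36.6 F [ 0.3 -0.2 -2.4] q7 0.51 t 12.5333
n 1 row [-0.05  0.3   0.01] [ 0.09 -0.06  0.13]
```

{"name": "apply_moves", "arguments": {
  "commands": [
    [[-0.03, 0.2, 0, 0, 0, 0.1], [0, 0.15, 0, 0, 0, 0]]
  ]
}}

```text
clock: 12.7
eef_pos: [464.6, 388.0, 26.8]
tool_rot: [-1.582, -0.007, 1.233]
force: [-17.0, -12.5, 65.2]
width: 36.5
```

```bash
python3 go.py 462 386 18 71
```

```text
at [464.6 388.   26.8] [-90.6  -0.4  70.6] w 36.5 F [-17.  -12.5  65.2] q7 0.5 t 12.7
n 1 row [-0.07  0.22  0.05] [ 0.13 -0.07  0.08]
```

Contact at TCP z 27, which matches the cup floor (it was gripped about 21 mm above the underside). Release and look.

{"name": "apply_moves", "arguments": {
  "commands": [
    [[0, -0.05, 0, 0, 0, 0], [0, 0, 0, 0, 0, 0], [0, 0, 0, 0, 0, 0], [0, 0, 0, 0, 0, 0], [0, 0, 0, 0, 0, 0], [0, -0.3, 0, 0, 0, 0], [0, -0.6, 0, 0, 0, 0], [0, -0.9, 0, 0, 0, 0]]
  ],
  "claw": 80
}}

```text
clock: 13.37
eef_pos: [461.0, 385.7, 99.5]
tool_rot: [-1.578, 0.001, 1.233]
force: [-0.6, 0.5, 0.8]
width: 79.9
```

{"name": "apply_moves", "arguments": {
  "commands": [
    [[0, -0.9, 0, 0, 0, 0], [0, -0.9, 0, 0, 0, 0], [0, 0, 0, 0, 0, 0]]
  ]
}}

```text
clock: 13.62
eef_pos: [462.2, 387.4, 180.1]
tool_rot: [-1.581, -0.004, 1.233]
force: [1.2, 0.7, 0.9]
width: 80.0
```

```bash
python3 go.py 560 -344 180 22;python3 - <<'E'
from h import *
w=get('wrist')
cv2.imwrite('pics/c7.png',w['image'][:,:,::-1])
E
```

```text
at [462.2 387.4 180.1] [-90.6  -0.2  70.7] w 80.0 F [1.2 0.7 0.9] q7 0.5 t 13.6167
n 20 row [-0.82  0.   -0.42] [0.   0.49 0.  ]
```

View pics/c7.png

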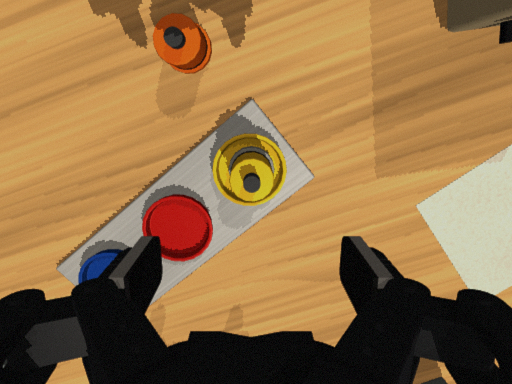

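Yellow stands upright and centred in its cup (stub (252,183), cup (250,168)). Next is red. The jaw will turn about 90° to yaw -19 so the fingers run parallel to the radio.

{"name": "apply_moves", "arguments": {
  "commands": [
    [[-0.82, 0, -0.42, 0, 0, 0], [-0.82, 0, -0.42, 0, 0, 0], [-0.82, 0, -0.42, 0, 0, 0], [-0.82, 0, -0.42, 0, 0, 0], [-0.82, 0, -0.42, 0, 0, 0], [-0.82, 0, -0.42, 0, 0, 0], [-0.82, 0, -0.42, 0, 0, 0], [-0.82, 0, -0.42, 0, 0, 0]]
  ]
}}

```text
clock: 14.33
eef_pos: [497.5, 95.3, 172.3]
tool_rot: [-1.57, -0.004, 1.255]
force: [0.7, -0.1, -0.6]
width: 79.8
```

{"name": "apply_moves", "arguments": {
  "commands": [
    [[-0.82, 0, -0.42, 0, 0, 0], [-0.82, 0, -0.42, 0, 0, 0], [-0.82, 0, -0.42, 0, 0, 0], [-0.82, 0, -0.42, 0, 0, 0], [-0.82, 0, -0.42, 0, 0, 0], [-0.82, 0, -0.42, 0, 0, 0], [-0.82, 0, -0.42, 0, 0, 0], [-0.82, 0, -0.42, 0, 0, 0]]
  ]
}}

```text
clock: 15.0
eef_pos: [537.1, -210.4, 163.6]
tool_rot: [-1.554, -0.001, 1.256]
force: [0.1, 1.3, 0.8]
width: 80.0
```

{"name": "apply_moves", "arguments": {
  "commands": [
    [[0, 0, 0, 0, 1, 0], [0, 0, 0, 0, 1, 0], [0, 0, 0, 0, 1, 0], [0, 0, 0, 0, 1, 0], [0, 0, 0, 0, 1, 0], [0, 0, 0, 0, 1, 0], [0, 0, 0, 0, 1, 0], [0, 0, 0, 0, 1, 0]]
  ],
  "claw": 66
}}

```text
clock: 15.67
eef_pos: [528.5, -226.6, 154.3]
tool_rot: [-1.552, 0.026, 0.503]
force: [-0.9, 0.4, 0.6]
width: 66.2
```

{"name": "apply_moves", "arguments": {
  "commands": [
    [[0, 0, 0, 0, 1, 0], [0, 0, 0, 0, 1, 0], [0, 0, 0, 0, 1, 0], [0, 0, 0, 0, 1, 0], [0, 0, 0, 0, 1, 0], [0, 0, 0, 0, 1, 0], [0, 0, 0, 0, 1, 0], [0, 0, 0, 0, 1, 0]]
  ]
}}

```text
clock: 16.33
eef_pos: [521.8, -223.9, 145.7]
tool_rot: [-1.573, 0.05, -0.233]
force: [0.1, -0.4, 0.2]
width: 65.8
```

```bash
python3 go.py 559.5 -343.5 140 -19
```

```text
at [ 521.8 -223.9  145.7] [-90.1   2.9 -13.3] w 65.8 F [ 0.1 -0.4  0.2] q7 0.44 t 16.3333
n 4 row [ 0.4   0.02 -0.67] [ 0.01  0.28 -0.14]
```

{"name": "apply_moves", "arguments": {
  "commands": [
    [[0.4, 0, -0.67, 0, 0.28, -0.14], [0.4, 0, -0.67, 0, 0.28, -0.14], [0.4, 0, -0.67, 0, 0.28, -0.14], [0.3, 0, -0.5, 0, 0.28, -0.14], [0, 0, 0, 0, 0, 0], [0, 0, 0, 0, 0, 0]]
  ]
}}

```text
clock: 16.83
eef_pos: [550.4, -335.0, 135.5]
tool_rot: [-1.573, 0.015, -0.334]
force: [-0.0, 0.7, 0.4]
width: 65.8
```

```bash
python3 - <<'E'
from h import *
w=get('wrist','w8')
for c in('yellow','red','blue','green'):
    for u,A,r in blobs(w,c)[:3]: print(c,u.round(1),A,r,ray(w,u,32).round(1))
E
python3 go.py 559.5 -343.5 75 -19
```

```text
red [264.2 193.2] 2224.0 (240, 165, 50, 57) [ 557.8 -343.1   32. ]
blue [122.9 205.2] 2503.5 (92, 178, 62, 56) [ 447.1 -315.9   32. ]
green [152.7  87.1] 1419.5 (137, 63, 32, 49) [ 506.4 -240.5   32. ]
green [93.5  5.7] 539.5 (62, 0, 59, 15) [ 489.4 -178.3   32. ]
at [ 550.  -335.2  135.5] [-90.2   0.8 -19.1] w 66.1 F [-0.5 -0.2 -0.1] q7 0.49 t 16.8833
n 2 row [ 0.16  0.75 -0.06] [ 0.02 -0.01 -0.08]
```

View pics/w8.png

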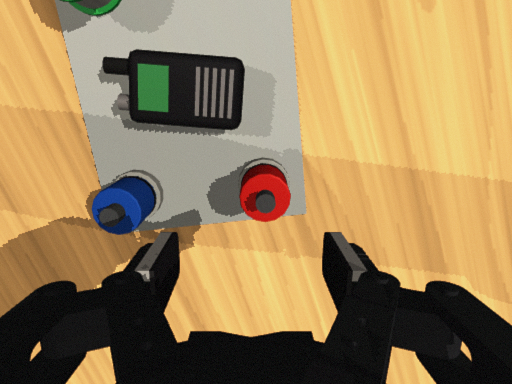

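Red is at (264,193), blue at (123,205) and the radio's lower edge at row 128. At this angle the fingers stay clear of the radio.

{"name": "apply_moves", "arguments": {
  "commands": [
    [[0.16, 0.6, -0.06, 0, 0, -0.08], [0.1, 0.5, -0.05, 0, 0, -0.08], [0, 0.3, 0, 0, 0, 0], [0, 0, 0, 0, 0, 0], [0, 0, 0, 0, 0, 0]]
  ]
}}

```text
clock: 17.3
eef_pos: [557.8, -336.0, 76.4]
tool_rot: [-1.57, 0.005, -0.328]
force: [0.1, -0.7, 0.0]
width: 66.0
```

```bash
python3 go.py 558.5 -343 20 -19
```

```text
at [ 557.8 -336.    76.4] [-89.9   0.3 -18.8] w 66.0 F [ 0.1 -0.7  0. ] q7 0.52 t 17.3
n 2 row [ 0.04  0.7  -0.08] [-0.01  0.02 -0.03]
```

{"name": "apply_moves", "arguments": {
  "commands": [
    [[0.04, 0.5, -0.12, 0, 0, 0], [0.04, 0.5, -0.1, 0, 0, 0], [0, 0.3, 0, 0, 0, 0], [0, 0.15, 0, 0, 0, 0], [0, 0, 0, 0, 0, 0]]
  ]
}}

```text
clock: 17.72
eef_pos: [560.9, -342.3, 20.8]
tool_rot: [-1.568, 0.001, -0.323]
force: [-0.9, -0.2, -0.4]
width: 66.1
```

```bash
python3 go.py 558.5 -343 20 -19
```

```text
at [ 560.9 -342.3   20.8] [-89.9   0.1 -18.5] w 66.1 F [-0.9 -0.2 -0.4] q7 0.56 t 17.7167
n 1 row [-0.05  0.02 -0.03] [-0.03  0.1  -0.01]
```

{"name": "apply_moves", "arguments": {
  "commands": [
    [[-0.05, 0.05, 0, 0, 0, 0], [0, 0, 0, 0, 0, 0], [0, 0, 0, 0, 0, 0], [0, 0, 0, 0, 0, 0], [0, 0, 0, 0, 0, 0], [0, 0, 0, 0, 0, 0], [0, 0, 0, 0, 0, 0], [0, 0, 0, 0, 0, 0]]
  ],
  "claw": 20
}}

```text
clock: 18.38
eef_pos: [560.7, -341.2, 22.6]
tool_rot: [-1.568, -0.003, -0.321]
force: [-0.1, -0.3, -2.0]
width: 36.9
```

{"name": "apply_moves", "arguments": {
  "commands": [
    [[0, -0.3, 0, 0, 0, 0], [0, -0.6, 0, 0, 0, 0], [0, -0.8, 0, 0, 0, 0], [0, -0.9, 0, 0, 0, 0], [0, 0, 0, 0, 0, 0]]
  ]
}}

```text
clock: 18.8
eef_pos: [558.3, -340.8, 130.4]
tool_rot: [-1.567, 0.003, -0.322]
force: [1.9, -0.5, -0.6]
width: 36.3
```

```bash
python3 go.py 494 298 130 -19
```

```text
at [ 558.3 -340.8  130.4] [-89.8   0.2 -18.5] w 36.3 F [ 1.9 -0.5 -0.6] q7 0.51 t 18.8
n 17 row [-0.39  0.    0.86] [-0.    0.01 -0.  ]
```

{"name": "apply_moves", "arguments": {
  "commands": [
    [[-0.39, -0.02, 0.86, 0, 0, 0], [-0.39, -0.02, 0.86, 0, 0, 0], [-0.39, -0.02, 0.86, 0, 0, 0], [-0.39, -0.02, 0.86, 0, 0, 0], [-0.39, -0.02, 0.86, 0, 0, 0], [-0.39, -0.02, 0.86, 0, 0, 0], [-0.39, -0.02, 0.86, 0, 0, 0], [-0.39, -0.02, 0.86, 0, 0, 0]]
  ]
}}

```text
clock: 19.47
eef_pos: [529.6, -45.5, 144.4]
tool_rot: [-1.577, -0.018, -0.343]
force: [0.4, 0.6, -2.0]
width: 36.4
```

```bash
python3 go.py 494 298 125 -19
```

```text
at [529.6 -45.5 144.4] [-90.3  -1.  -19.7] w 36.4 F [ 0.4  0.6 -2. ] q7 0.1 t 19.4667
n 10 row [-0.37  0.04  0.78] [ 0.01 -0.01  0.02]
```

{"name": "apply_moves", "arguments": {
  "commands": [
    [[-0.37, 0.03, 0.8, 0, 0, 0], [-0.37, 0.03, 0.8, 0, 0, 0], [-0.37, 0.03, 0.8, 0, 0, 0], [-0.37, 0.03, 0.8, 0, 0, 0], [-0.37, 0.03, 0.8, 0, 0, 0], [-0.37, 0.03, 0.8, 0, 0, 0], [-0.37, 0.03, 0.8, 0, 0, 0], [-0.37, 0.03, 0.8, 0, 0, 0]]
  ]
}}

```text
clock: 20.13
eef_pos: [502.4, 250.9, 137.3]
tool_rot: [-1.57, -0.023, -0.344]
force: [0.6, 0.5, -0.7]
width: 36.6
```

```bash
python3 go.py 494 298 115 -19
```

```text
at [502.4 250.9 137.3] [-89.9  -1.3 -19.7] w 36.6 F [ 0.6  0.5 -0.7] q7 -0.41 t 20.1333
n 2 row [-0.3   0.27  0.52] [-0.01 -0.07  0.13]
```

{"name": "apply_moves", "arguments": {
  "commands": [
    [[-0.3, 0.4, 0.5, 0, -0.07, 0.13], [-0.25, 0.5, 0.4, 0, -0.07, 0.13], [0, 0.5, 0, 0, 0, 0], [0, 0.3, 0, 0, 0, 0], [0, 0, 0, 0, 0, 0], [0, 0, 0, 0, 0, 0]]
  ]
}}

```text
clock: 20.63
eef_pos: [491.6, 310.0, 69.4]
tool_rot: [-1.558, 0.001, -0.313]
force: [0.4, -0.3, -1.3]
width: 36.5
```

```bash
python3 go.py 494 298 33 -19
```

```text
at [491.6 310.   69.4] [-89.3   0.  -17.9] w 36.5 F [ 0.4 -0.3 -1.3] q7 -0.41 t 20.6333
n 2 row [ 0.08  0.45 -0.14] [-0.07  0.11 -0.01]
```

{"name": "apply_moves", "arguments": {
  "commands": [
    [[0.08, 0.4, -0.16, -0.07, 0.1, 0], [0.08, 0.4, -0.14, -0.07, 0.1, 0], [0, 0, 0, 0, 0, 0], [0, 0, 0, 0, 0, 0]]
  ]
}}

```text
clock: 20.97
eef_pos: [498.2, 293.9, 41.5]
tool_rot: [-1.567, -0.005, -0.336]
force: [0.9, 0.3, -1.5]
width: 36.5
```

```bash
python3 go.py 494 298 26 -19
```

```text
at [498.2 293.9  41.5] [-89.8  -0.3 -19.3] w 36.5 F [ 0.9  0.3 -1.5] q7 -0.38 t 20.9667
n 1 row [-0.14  0.39  0.06] [-0.05 -0.06  0.05]
```

{"name": "apply_moves", "arguments": {
  "commands": [
    [[-0.12, 0.2, 0.1, 0, 0, 0], [0, 0.15, 0, 0, 0, 0], [0, 0, 0, 0, 0, 0]]
  ]
}}

```text
clock: 21.22
eef_pos: [497.3, 299.7, 30.0]
tool_rot: [-1.562, -0.008, -0.339]
force: [0.1, -0.2, -2.2]
width: 37.1
```

```bash
python3 go.py 494 298 26 -19
```

```text
at [497.3 299.7  30. ] [-89.5  -0.5 -19.4] w 37.1 F [ 0.1 -0.2 -2.2] q7 -0.38 t 21.2167
n 1 row [-0.06  0.1  -0.07] [-0.1  -0.08  0.09]
```

{"name": "apply_moves", "arguments": {
  "commands": [
    [[-0.1, 0.15, -0.05, -0.1, 0, 0.09], [0, 0.15, 0, 0, 0, 0]]
  ]
}}

```text
clock: 21.38
eef_pos: [496.9, 300.2, 27.5]
tool_rot: [-1.563, -0.003, -0.339]
force: [-23.6, -10.5, 83.6]
width: 36.5
```

```bash
python3 go.py 494 298 26 -19
```

```text
at [496.9 300.2  27.5] [-89.6  -0.2 -19.4] w 36.5 F [-23.6 -10.5  83.6] q7 -0.38 t 21.3833
n 1 row [-0.05  0.04 -0.08] [-0.09 -0.08  0.04]
```

Seated on the floor at TCP z 27.5, within 4 mm of centre. Release.

{"name": "apply_moves", "arguments": {
  "commands": [
    [[0, -0.08, 0, 0, 0, 0], [0, 0, 0, 0, 0, 0], [0, 0, 0, 0, 0, 0], [0, 0, 0, 0, 0, 0], [0, 0, 0, 0, 0, 0], [0, -0.3, 0, 0, 0, 0], [0, -0.6, 0, 0, 0, 0], [0, -0.9, 0, 0, 0, 0]]
  ],
  "claw": 70
}}

```text
clock: 22.05
eef_pos: [492.8, 299.3, 103.7]
tool_rot: [-1.568, 0.004, -0.338]
force: [0.5, 0.5, -0.4]
width: 70.1
```

{"name": "apply_moves", "arguments": {
  "commands": [
    [[0, -0.9, 0, 0, 0, 0], [0, -0.7, 0, 0, 0, 0], [0, 0, 0, 0, 0, 0]]
  ]
}}

```text
clock: 22.3
eef_pos: [495.1, 299.1, 176.2]
tool_rot: [-1.565, -0.001, -0.339]
force: [1.0, 0.1, 0.5]
width: 70.1
```

```bash
python3 go.py 447.5 -316 150 -19; python3 - <<'E'
from h import *
w=get('wrist','w9')
E
```

```text
at [495.1 299.1 176.2] [-89.7  -0.  -19.4] w 70.1 F [1.  0.1 0.5] q7 -0.5 t 22.3
n 17 row [ 0.23  0.03 -0.88] [-0. -0.  0.]
```

View pics/w9.png

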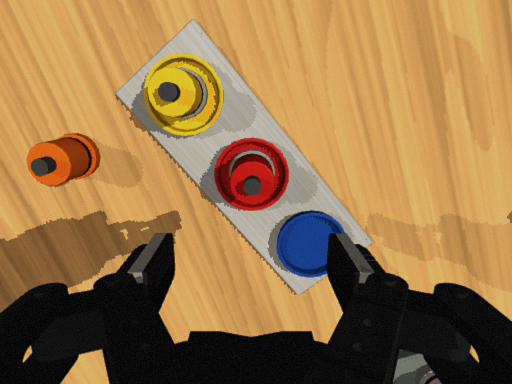

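Red stands in its cup (cup (252,173), stub (252,185)) and yellow is still fine at (183,94). Now blue.

{"name": "apply_moves", "arguments": {
  "commands": [
    [[0.23, 0, -0.88, 0, 0, 0], [0.23, 0, -0.88, 0, 0, 0], [0.23, 0, -0.88, 0, 0, 0], [0.23, 0, -0.88, 0, 0, 0], [0.23, 0, -0.88, 0, 0, 0], [0.23, 0, -0.88, 0, 0, 0], [0.23, 0, -0.88, 0, 0, 0], [0.23, 0, -0.88, 0, 0, 0]]
  ],
  "claw": 66
}}

```text
clock: 23.02
eef_pos: [465.8, 10.5, 165.8]
tool_rot: [-1.567, 0.012, -0.314]
force: [1.2, -1.3, -0.0]
width: 66.2
```

{"name": "apply_moves", "arguments": {
  "commands": [
    [[0.23, 0, -0.88, 0, 0, 0], [0.23, 0, -0.88, 0, 0, 0], [0.23, 0, -0.88, 0, 0, 0], [0.23, 0, -0.88, 0, 0, 0], [0.23, 0, -0.88, 0, 0, 0], [0.23, 0, -0.88, 0, 0, 0], [0, 0, 0, 0, 0, 0], [0, 0, 0, 0, 0, 0]]
  ]
}}

```text
clock: 23.68
eef_pos: [442.0, -225.5, 157.7]
tool_rot: [-1.574, 0.026, -0.327]
force: [0.5, 1.0, -0.4]
width: 66.0
```

```bash
python3 - <<'E'
from h import *
w=get('wrist','w10')
for c in('yellow','red','blue','green'):
    for u,A,r in blobs(w,c)[:3]: print(c,u.round(1),A,r,ray(w,u,32).round(1))
E
python3 go.py 447.5 -316 120 -19
```

```text
blue [294.2 270. ] 1786.0 (274, 244, 43, 53) [ 450.  -318.1   32. ]
green [277.6  71.2] 3567.0 (245, 37, 66, 70) [ 487.1 -148.6   32. ]
green [333.6 173.6] 1007.5 (318, 154, 32, 40) [ 507.4 -241.4   32. ]
at [ 441.9 -226.2  157.8] [-90.3   1.5 -18.7] w 65.8 F [-0.3 -2.   0.1] q7 0.48 t 23.7333
n 3 row [ 0.29  0.31 -0.69] [ 0.02  0.02 -0.1 ]
```

{"name": "apply_moves", "arguments": {
  "commands": [
    [[0.29, 0.2, -0.69, 0, 0, -0.1], [0.29, 0.2, -0.69, 0, 0, -0.1], [0.29, 0.2, -0.65, 0, 0, -0.1], [0, 0, 0, 0, 0, 0], [0, 0, 0, 0, 0, 0]]
  ]
}}

```text
clock: 24.15
eef_pos: [450.0, -307.8, 129.1]
tool_rot: [-1.57, 0.006, -0.315]
force: [0.4, 0.3, -0.3]
width: 65.9
```

```bash
python3 - <<'E'
from h import *
w=get('wrist','w11')
for c in('red','blue','green'):
    for u,A,r in blobs(w,c)[:3]: print(c,u.round(1),A,r,ray(w,u,32).round(1))
E
python3 go.py 449 -317 75 -19
```

```text
blue [254.  200.6] 2269.0 (229, 172, 51, 57) [ 449.5 -317.2   32. ]
green [299.2  77.4] 1535.0 (281, 52, 38, 52) [ 507.3 -240.8   32. ]
at [ 449.9 -308.1  129.2] [-90.    0.3 -18. ] w 65.8 F [-0.2 -0.8  0.4] q7 0.63 t 24.2
n 2 row [ 0.03  0.68 -0.11] [ 0.    0.1  -0.03]
```

{"name": "apply_moves", "arguments": {
  "commands": [
    [[0.04, 0.5, -0.15, 0, 0.1, 0], [0.02, 0.5, -0.1, 0, 0.1, 0], [0, 0.3, 0, 0, 0, 0], [0, 0, 0, 0, 0, 0], [0, 0, 0, 0, 0, 0]]
  ]
}}

```text
clock: 24.62
eef_pos: [451.8, -309.1, 76.2]
tool_rot: [-1.567, 0.006, -0.321]
force: [0.4, 0.0, -0.0]
width: 65.8
```

```bash
python3 go.py 449.5 -317 20 -19
```

```text
at [ 451.8 -309.1   76.2] [-89.8   0.4 -18.4] w 65.8 F [ 0.4  0.  -0. ] q7 0.67 t 24.6167
n 2 row [ 0.01  0.7  -0.11] [-0.02  0.06 -0.04]
```

{"name": "apply_moves", "arguments": {
  "commands": [
    [[0, 0.5, -0.15, 0, 0, 0], [0, 0.5, -0.1, 0, 0, 0], [0, 0.3, 0, 0, 0, 0], [0, 0.15, 0, 0, 0, 0], [0, 0, 0, 0, 0, 0]]
  ]
}}

```text
clock: 25.03
eef_pos: [453.2, -313.9, 20.4]
tool_rot: [-1.566, 0.001, -0.312]
force: [0.6, -0.7, -0.8]
width: 66.4
```

```bash
python3 go.py 449.5 -317 20 -19
```

```text
at [ 453.2 -313.9   20.4] [-89.7   0.1 -17.9] w 66.4 F [ 0.6 -0.7 -0.8] q7 0.73 t 25.0333
n 1 row [-0.06  0.01 -0.1 ] [-0.06  0.22 -0.01]
```

{"name": "apply_moves", "arguments": {
  "commands": [
    [[-0.07, 0.05, -0.1, 0, 0, 0], [0, 0, 0, 0, 0, 0], [0, 0, 0, 0, 0, 0], [0, 0, 0, 0, 0, 0], [0, 0, 0, 0, 0, 0], [0, 0, 0, 0, 0, 0], [0, 0, 0, 0, 0, 0], [0, 0, 0, 0, 0, 0]]
  ],
  "claw": 20
}}

```text
clock: 25.7
eef_pos: [450.7, -316.7, 21.5]
tool_rot: [-1.566, -0.003, -0.311]
force: [0.3, -0.4, -2.3]
width: 36.6
```

{"name": "apply_moves", "arguments": {
  "commands": [
    [[0, -0.3, 0, 0, 0, 0], [0, -0.6, 0, 0, 0, 0], [0, -0.8, 0, 0, 0, 0], [0, -0.9, 0, 0, 0, 0], [0, 0, 0, 0, 0, 0]]
  ]
}}

```text
clock: 26.12
eef_pos: [448.3, -316.4, 129.8]
tool_rot: [-1.564, 0.004, -0.312]
force: [1.6, -1.3, -1.1]
width: 36.3
```

```bash
python3 go.py 525.5 208.5 130 -19; python3 - <<'E'
from h import *
import pickle
T=pickle.load(open('D.pkl','rb'))['top']
y=np.array([462,387.]);r=np.array([494,298.]);print('extrap',2*r-y)
print(ray(T,(180.4,184.7),14))
E
```

```text
at [ 448.3 -316.4  129.8] [-89.6   0.2 -17.9] w 36.3 F [ 1.6 -1.3 -1.1] q7 0.66 t 26.1167
n 14 row [-0.16  0.01  0.93] [-0.01  0.02 -0.  ]
extrap [526. 209.]
[524.88309729 208.55873567  14.        ]
```

{"name": "apply_moves", "arguments": {
  "commands": [
    [[-0.16, -0.02, 0.9, 0, 0, 0], [-0.16, -0.02, 0.9, 0, 0, 0], [-0.16, -0.02, 0.9, 0, 0, 0], [-0.16, -0.02, 0.9, 0, 0, 0], [-0.16, -0.02, 0.9, 0, 0, 0], [-0.16, -0.02, 0.9, 0, 0, 0], [-0.16, -0.02, 0.9, 0, 0, 0], [-0.16, -0.02, 0.9, 0, 0, 0]]
  ]
}}

```text
clock: 26.78
eef_pos: [491.0, -29.7, 143.3]
tool_rot: [-1.573, -0.012, -0.334]
force: [1.8, -0.4, -1.0]
width: 36.2
```

```bash
python3 go.py 525.5 208.5 125 -19
```

```text
at [491.  -29.7 143.3] [-90.1  -0.7 -19.2] w 36.2 F [ 1.8 -0.4 -1. ] q7 0.14 t 26.7833
n 7 row [-0.16  0.06  0.84] [ 0.   -0.    0.02]
```

{"name": "apply_moves", "arguments": {
  "commands": [
    [[-0.16, 0.05, 0.84, 0, 0, 0], [-0.16, 0.05, 0.84, 0, 0, 0], [-0.16, 0.05, 0.84, 0, 0, 0], [-0.16, 0.05, 0.84, 0, 0, 0], [-0.16, 0.05, 0.84, 0, 0, 0], [-0.16, 0.05, 0.6, 0, 0, 0], [0, 0, 0, 0, 0, 0], [0, 0, 0, 0, 0, 0]]
  ]
}}

```text
clock: 27.45
eef_pos: [515.4, 187.8, 132.0]
tool_rot: [-1.566, -0.01, -0.318]
force: [0.4, -0.6, -1.6]
width: 36.5
```

```bash
python3 go.py 525.5 208.5 70 -19
```

```text
at [515.4 187.8 132. ] [-89.7  -0.6 -18.2] w 36.5 F [ 0.4 -0.6 -1.6] q7 -0.22 t 27.45
n 2 row [0.03 0.78 0.28] [-0.03  0.08  0.06]
```

{"name": "apply_moves", "arguments": {
  "commands": [
    [[0.03, 0.6, 0.27, 0, 0.08, 0.06], [0.03, 0.6, 0.2, 0, 0.08, 0.06], [0, 0.3, 0, 0, 0, 0], [0, 0, 0, 0, 0, 0], [0, 0, 0, 0, 0, 0]]
  ]
}}

```text
clock: 27.87
eef_pos: [524.7, 202.4, 72.3]
tool_rot: [-1.565, -0.001, -0.336]
force: [-0.8, -0.6, -1.9]
width: 36.5
```

```bash
python3 go.py 525.5 208.5 33 -19
```

```text
at [524.7 202.4  72.3] [-89.7  -0.  -19.2] w 36.5 F [-0.8 -0.6 -1.9] q7 -0.2 t 27.8667
n 2 row [-0.02  0.49  0.07] [-0.03 -0.02  0.  ]
```

{"name": "apply_moves", "arguments": {
  "commands": [
    [[-0.02, 0.4, 0.1, 0, 0, 0], [-0.02, 0.4, 0.05, 0, 0, 0], [0, 0, 0, 0, 0, 0], [0, 0, 0, 0, 0, 0]]
  ]
}}

```text
clock: 28.2
eef_pos: [527.8, 204.3, 44.1]
tool_rot: [-1.564, -0.005, -0.342]
force: [0.3, -0.4, -1.8]
width: 36.6
```

```bash
python3 go.py 525.5 208.5 26 -19
```

```text
at [527.8 204.3  44.1] [-89.6  -0.3 -19.6] w 36.6 F [ 0.3 -0.4 -1.8] q7 -0.18 t 28.2
n 1 row [-0.09  0.45  0.08] [-0.08 -0.12  0.06]
```

{"name": "apply_moves", "arguments": {
  "commands": [
    [[-0.09, 0.22, 0.1, -0.08, -0.1, 0], [0, 0.15, 0, 0, 0, 0], [0, 0, 0, 0, 0, 0]]
  ]
}}

```text
clock: 28.45
eef_pos: [527.6, 208.6, 31.6]
tool_rot: [-1.569, -0.009, -0.335]
force: [0.5, -0.5, -1.6]
width: 36.4
```

```bash
python3 go.py 525.5 208.5 26 -19
```

```text
at [527.6 208.6  31.6] [-89.9  -0.5 -19.2] w 36.4 F [ 0.5 -0.5 -1.6] q7 -0.18 t 28.45
n 1 row [-0.05  0.14 -0.02] [-0.02 -0.04  0.1 ]
```

{"name": "apply_moves", "arguments": {
  "commands": [
    [[-0.06, 0.15, 0, 0, 0, 0.1], [0, 0.12, 0, 0, 0, 0]]
  ]
}}

```text
clock: 28.62
eef_pos: [527.1, 209.8, 26.9]
tool_rot: [-1.564, -0.001, -0.334]
force: [-18.8, -4.9, 80.4]
width: 36.7
```

{"name": "apply_moves", "arguments": {
  "commands": [
    [[0, -0.08, 0, 0, 0, 0], [0, 0, 0, 0, 0, 0], [0, 0, 0, 0, 0, 0], [0, 0, 0, 0, 0, 0], [0, 0, 0, 0, 0, 0], [0, -0.3, 0, 0, 0, 0], [0, -0.6, 0, 0, 0, 0], [0, -0.9, 0, 0, 0, 0]]
  ],
  "claw": 70
}}

```text
clock: 29.28
eef_pos: [523.5, 208.0, 101.9]
tool_rot: [-1.569, 0.007, -0.335]
force: [0.8, 1.1, 0.4]
width: 69.7
```

{"name": "apply_moves", "arguments": {
  "commands": [
    [[0, -0.9, 0, 0, 0, 0], [0, -0.9, 0, 0, 0, 0], [0, -0.9, 0, 0, 0, 0], [0, -0.3, 0, 0, 0, 0], [0, 0, 0, 0, 0, 0], [0, 0, 0, 0, 0, 0], [0, 0, 0, 0, 0, 0], [0, 0, 0, 0, 0, 0]]
  ]
}}

```text
clock: 29.95
eef_pos: [524.7, 206.6, 234.4]
tool_rot: [-1.566, 0.003, -0.337]
force: [-0.1, -0.3, -0.5]
width: 70.0
```

```bash
python3 go.py 525.5 208.5 230 -19; python3 - <<'E'
from h import *
w=get('wrist');s=get('side')
cv2.imwrite('pics/c12.png',np.hstack([cv2.resize(w['image'],(400,300)),cv2.resize(s['image'][110:320,200:350],(214,300),interpolation=2)])[:,:,::-1])
for n,d in(('w',w),('s',s)):
  for c in('yellow','red','blue','green'):
    for u,A,r in blobs(d,c)[:3]: print(n,c,u.round(1),A,ray(d,u,30).round(1))
E
```

```text
at [524.7 206.6 234.4] [-89.7   0.1 -19.3] w 70.0 F [-0.1 -0.3 -0.5] q7 -0.36 t 29.95
n 1 row [0.   0.11 0.05] [-0.05 -0.06 -0.03]
w yellow [134.1  23.6] 3215.0 [462.9 375.4  30. ]
w red [196.7  90.7] 3549.0 [497.4 296.8  30. ]
w blue [253.6 158.6] 2956.0 [529.5 210.9  30. ]
s red [243.7 149.5] 216.0 [491.1 293.8  30. ]
s blue [258.1 159.9] 93.5 [528.4 223.7  30. ]
s blue [259.9 169.1] 70.0 [524.5 173.1  30. ]
s green [268.5 240.3] 152.5 [ 487.2 -139.6   30. ]
s green [284.2 267. ] 79.5 [ 506.9 -236.6   30. ]
```

View pics/c12.png

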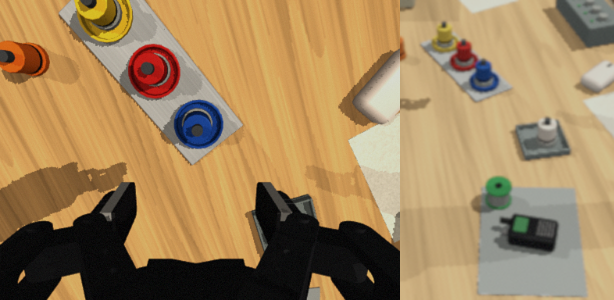

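```bash
python3 -c "
from cell import finish_job
print(finish_job())"
```

```text
the job is handed in; nothing more can be done
None
```

I moved the white sensor from the red cradle to the returns tray, then put yellow, red and blue in the cradles of their own colours. I handed the job in at about 30 s of the 102 s limit; no verdict is reported.

**Placing:** The final wrist and side pictures show all four sensors standing, yellow, red and blue in their own cups and white in the tray. At release the gripper was about 3 mm from the cradle centre for yellow, 4 mm for red and 2 mm for blue, and white was about 5 mm from the tray centre.

**Radio and reel:** Their green parts sit within 0.4 pixels of where they were in the first side picture, so neither was moved. The gripper ended open and about 230 mm above the table, reading almost no force.

**Checks that disagreed or were not made:**
- **Centring:** The final colour-blob positions scatter a few millimetres more, up to about 12 mm for yellow in the wrist view and more for blue in the side view. There the mask merges sensor with cup, or splits it. I went by the release positions and the pictures instead.
- **Upright angle:** I judged uprightness by eye and did not measure it.
- **Seating force:** Seating pushed the wrist to 65–84 N in the cradles, under the 120 N limit but firmer than I intended.

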